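# Draw the air flap out of a heater case

## Robot

A 6-joint arm with a two-finger parallel gripper is mounted at the origin on the work surface. World frame = base frame: x ahead of the robot, y to its left, z up, the work surface at z = 0. Lengths are in m, angles in rad, forces in N, time in s.
With the tool pointing down it reaches from about 0.375 to 0.9 m from the base axis. Payload 3.1 kg.
Tool frame: the origin (TCP) lies between the finger pads; the fingertips stand 11 mm ahead of it and the grasp point (between the pads) lies 8 mm behind it; z points along the fingers, y is the line along which they close (so a half turn about z gives the same grasp; the last joint's range is limited). The gripper opens to 87 mm and grips with 3 to 60 N. Pads are 19 mm wide; open, the fingers measure 117 mm over their backs; the gripper's body (75 mm by 190 mm) begins 51 mm behind the grasp point.
Start: joints at [1.081, 0.527, 1.433, -0, 1.181, -0.178], TCP at [0.191, 0.595, 0.234] pointing down, gripper open.
Joint ranges: [-3.08, 3.08], [-0.75, 2.2], [0.22, 2.44], [-1.43, 4.57], [0, 2.65], [-2.85, 2.85]. Speed limits (rad/s): [2.79, 2.79, 3.14, 3.14, 3.14, 3.14].

## Interface

Orientations are given as a unit quaternion [x, y, z, w].
In Python, from rig import get_obs, camera, hand_in gives the robot as it stands.
- The arm moves only by the shell command python3 -m pendant 'ROWS' [FORCE]. ROWS is JSON, a list that holds one entry, the list of rows, each a list of 7 numbers: the shift along the tool's x, y, z in m, then the turn, a rotation vector about the tool's x, y, z in degrees, then the opening, from 0 (shut) to 1 (fully open). In form: [[[x, y, z, ax, ay, az, fingers], ...]]. A call has exactly 5 rows; each row shifts and turns the commanded pose from where the row before left it, along the tool's axes as they then stand; what a row does not reach is not made up. A row lasts 1/8 s, in which the tool goes at most 62.5 mm and 10.7 degrees, less where a joint would pass 70% of its speed; a pose out of reach is approached as far as the arm can. A call with a gripper value outside its range is refused whole. The fingers move at their own pace and stop on an object; FORCE is the grip in N (left out, the last holds). Time passes only in rows, so rows that do not move let the fingers close, or fill a call up. It gives the time, the measured TCP pose, the force, the opening and the grip force at its end, in the units of the state.
- get_obs(): the state, without advancing time (a new reading comes with each control period).
- camera(name): name is "scene" or "side" or "wrist"; returns a dict with "img" (384x512x3 uint8, red, green, blue), "intrinsics" (3x3 intrinsics, pixels), "R" (3x3) and "t" (3): a world point X has camera coordinates R X + t; the wrist camera has in their place "T_tool_cam" (4x4, takes a point from camera to tool coordinates, whose origin is the TCP and whose axes are the flange's). Camera axes: x right, y down, z forward; pixel columns grow to the right and rows downward; lengths in m; the calibration is good to about 2 mm. A picture is of the moment at which its call begins: read the wrist's pose just before it. There is no depth.
- hand_in(): hands the job in; it is judged then, once.
The state is a dict: "time": time; "q": joint angles; "joint_velocities": joint speeds; "joint_torque": joint torques, N m; "position": TCP position; "tool_rot": TCP orientation; "ft_force": force on the tool from outside, world axes, zero at the start; "moment": the same for the moment, N m; "grip_width": finger opening in m; "grip_force": force on a finger pad.
Only numpy, scipy, OpenCV 4.12 (cv2) and the standard library are available. Lean on these libraries where they do the work, as an engineer would, in place of code of your own. Each camera call takes 0.05 s, during which the arm holds its last target. There are 200 camera calls.

## Task

Reach through the service opening of the black car-heater case, take hold of the white air flap, raise its orange drive end first and draw the flap out on a slant so that its tail slips from under the deck, without forcing it against the case. Finish holding the flap up level, at least 10 cm above the top of the case and touching nothing but the gripper; keep hold of it, do not put it down. Leave the control panel, the actuator and the screwdriver where they lie.

Things in the scene. Friction and masses are not known exactly. Their poses are not given: they have to be found in the camera images.
- heater_case: Black plastic heater case, fixed: a closed box 350 mm long (its y), 170 wide (x), 110 high, walls and top 4 mm thick. Origin: centre of its underside, z up. The flat top (z 110) is solid from y -175 to -10 (the deck) and 145 to 175; between them is its only opening. A duct stub (84 mm diameter, axis z 62) sticks out 30 mm at the -y end. Inside: the two saddles and a 4 mm floor only.
- opening (a point): Centre of the rectangular service opening, level with the top of the case (case frame x 0, y 67.5, z 110 mm). The opening is 120 mm wide (case x -60 to 60) and 155 mm long (case y -10 to 145), with a thin grey gasket round it. Same axes as the case.
- tail_saddle (a point): Bottom of the notch of the grey tail bearing saddle inside the case, under the deck (case frame x 0, y -120, z 65.5 mm). Open-topped notch 11.4 mm wide in an upright 32 mm wide and 8 mm thick (along y), its cheeks up to case z 73.
- drive_saddle (a point): The same on the grey drive-end saddle, under the opening (case frame x 0, y 120, z 65.5 mm); same shape.
- flap: Loose white plastic air flap in the case, 260 mm long, 0.11 to 0.23 kg. Origin: spindle axis at mid-length (centre of mass lengthwise); y along the spindle to the orange drive end, z up. Square spine 10 wide (x) x 14 mm high (z +-7), y -110 to 110; journals 9 mm in diameter on to y +-130. Under the spine hangs a blade, y -90 to 90, down to z -35, 6 mm thick (dark seal at its foot 9 mm).
- grip (a point): Place to grip: the flat sides of the flap's spine 60 mm from mid-length towards the drive end, on the spindle axis (flap frame y 60 mm), fingers closing along the flap's x over the 10 mm width. At the start the journals lie free in the open saddles: spindle level, 40 mm below the top of the case, on the case's centre line, flap y along case y; tail half under the deck, drive end in the opening.
- drive_end (a point): Tip of the orange journal, on the spindle axis (flap frame y 130 mm).
- tail_end (a point): Tip of the white tail journal, on the spindle axis (flap frame y -130 mm).
- control_panel: Loose dismantled black climate control panel, 235 mm long (its y) x about 145 mm x 66 mm high, 0.55 kg, on the bench beyond the case's drive end. Origin: about the middle of its underside. Not to be disturbed.
- actuator: Loose grey flap motor, 75 x 52 x 30 mm with a black plug at one end and an orange spindle standing up to 78 mm, on the bench beyond the case's duct end. Origin: centre of the grey box's underside. Not to be disturbed.
- screwdriver: Loose red-handled screwdriver, 200 mm long, lying on the bench behind the case as seen from the robot. Not to be disturbed.

How it is judged:
By the outcome, as a careful person would: the job done as asked, in the order asked, and still so for the second after the job is handed in, while the arm keeps its last pose, push and grip.
It also fails if it takes over 42 s, if anything falls off the work surface, if the arm or the gripper's body presses on something with over 40 N, if the wrist force passes 120 N, or if a joint passes its speed limit or range.

## Working session

There is one attempt and no reset: what is moved stays moved. The work goes in short steps, Python scripts to look and compute and a shell command to move; the robot and the scene stay as the last step left them, time stands still between calls to the robot, and variables do not carry over. Pictures are saved under pics/ and viewed, at most 10 in all, crops included, and the job is handed in when it is done.

```bash
ls; mkdir -p pics; python3 - <<'E'
from rig import get_obs, camera
import cv2,numpy as np
np.set_printoptions(precision=4,suppress=True)
o=get_obs(); print(o)
ims=[]
for n in("scene","side","wrist"):
    c=camera(n); cv2.imwrite(f"pics/{n}0.png",c["img"][:,:,::-1])
    np.savez(f"{n}0.npz",**c)
    print(n,[ (k,v) for k,v in c.items() if k!="img"])
E
```

```text
pics
{'time': 0.0, 'q': array([ 1.0815,  0.5284,  1.4339, -0.    ,  1.1814, -0.1785]), 'joint_velocities': array([-0.0014, -0.0003, -0.0005,  0.0008, -0.    ,  0.0005]), 'joint_torque': array([  0.0007, -44.0045, -17.6596,   0.0634,   0.0581,  -0.0001]), 'position': array([0.1908, 0.5944, 0.2326]), 'tool_rot': array([ 0.1548,  0.9879, -0.001 , -0.0003]), 'ft_force': array([-0.4588,  0.4417, -1.5329]), 'moment': array([-0.0002, -0.0245,  0.0491]), 'grip_force': 0.0, 'grip_width': 0.08716296845093666}
scene [('intrinsics', array([[355.9327,   0.    , 258.25  ],
       [  0.    , 355.9327, 190.6987],
       [  0.    ,   0.    ,   1.    ]])), ('R', array([[ 0.0617,  0.9981, -0.0075],
       [ 0.7206, -0.0497, -0.6916],
       [-0.6907,  0.0373, -0.7222]])), ('t', array([-0.016 , -0.3895,  1.6358]))]
side [('intrinsics', array([[373.6224,   0.    , 256.9693],
       [  0.    , 373.6224, 188.4596],
       [  0.    ,   0.    ,   1.    ]])), ('R', array([[-0.8474, -0.5308, -0.0147],
       [-0.3619,  0.5975, -0.7156],
       [ 0.3886, -0.601 , -0.6984]])), ('t', array([0.5391, 0.32  , 1.0524]))]
wrist [('intrinsics', array([[318.5088,   0.    , 256.1075],
       [  0.    , 318.5088, 192.1566],
       [  0.    ,   0.    ,   1.    ]])), ('T_tool_cam', array([[-0.0003, -0.9628, -0.2703,  0.0738],
       [ 1.    , -0.0004,  0.0001, -0.0006],
       [-0.0002, -0.2703,  0.9628, -0.1504],
       [ 0.    ,  0.    ,  0.    ,  1.    ]]))]
```

View pics/scene0.png

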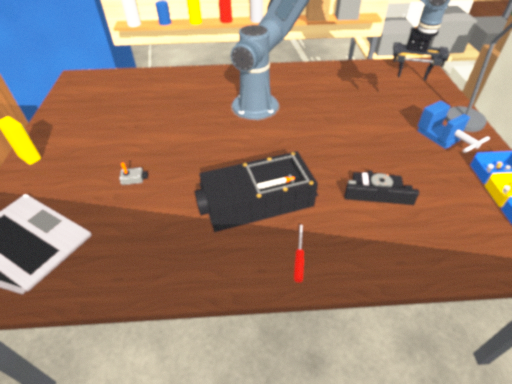

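View pics/side0.png

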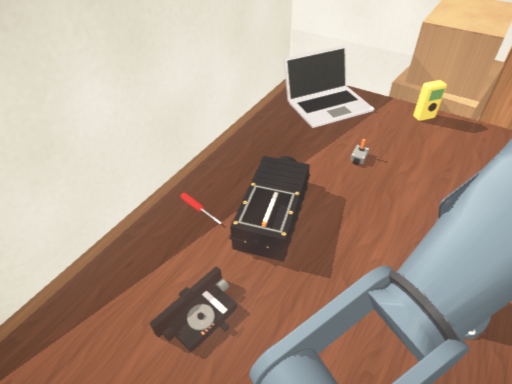

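The scene view shows the case at about (255,190), with the white flap at (255–285,183) and its orange end at (291,179). The side view shows the flap at (270,210) and the orange end at (265,223). Next I'll triangulate.

```bash
cat > h.py <<'E'
import numpy as np,cv2
from rig import get_obs,camera
from scipy.spatial.transform import Rotation as Ro
np.set_printoptions(precision=4,suppress=True)
def grab(n,tag):
    o=get_obs(); c=camera(n); cv2.imwrite(f"pics/{n}{tag}.png",c["img"][:,:,::-1])
    if n=="wrist":
        Rt=Ro.from_quat(o["tool_rot"]).as_matrix();T=c["T_tool_cam"]
        Rwc=Rt@T[:3,:3]; C=Rt@T[:3,3]+o["position"]
        c["R"]=Rwc.T; c["t"]=-Rwc.T@C
    np.savez(f"{n}{tag}.npz",**c); return c
def ray(c,uv):
    K=c["intrinsics"];d=np.linalg.inv(K)@[uv[0],uv[1],1]
    d=c["R"].T@d; return -c["R"].T@c["t"],d/np.linalg.norm(d)
def onz(c,uv,z):
    C,d=ray(c,uv); return C+d*(z-C[2])/d[2]
def tri(c1,u1,c2,u2):
    (a,d),(b,e)=ray(c1,u1),ray(c2,u2)
    s=np.linalg.lstsq(np.c_[d,-e],b-a,rcond=None)[0]
    p,q=a+s[0]*d,b+s[1]*e; return (p+q)/2,np.linalg.norm(p-q)
def proj(c,X):
    p=c["intrinsics"]@(c["R"]@X+c["t"]); return p[:2]/p[2]
def blobs(img,lo,hi,roi,amin=4):
    h=cv2.cvtColor(img,cv2.COLOR_RGB2HSV);m=cv2.inRange(h,lo,hi)
    k=np.zeros_like(m);x0,y0,x1,y1=roi;k[y0:y1,x0:x1]=255
    n,l,s,ce=cv2.connectedComponentsWithStats(m&k)
    return [(l==i,s[i],ce[i]) for i in range(1,n) if s[i][4]>=amin]
E
python3 - <<'E'
from h import *
S=dict(np.load("scene0.npz"));D=dict(np.load("side0.npz"))
for n,c,roi in(("scene",S,(240,150,320,205)),("side",D,(235,180,305,245))):
    for nm,lo,hi in(("orange",(5,150,150),(20,255,255)),("white",(0,0,200),(180,60,255))):
        for m,s,ce in blobs(c["img"],lo,hi,roi):
            pts=np.argwhere(m)[:,::-1].astype(np.float32)
            print(n,nm,s,ce,cv2.minAreaRect(pts), onz(c,ce,.075), onz(c,ce,.11))
E
```

```text
scene orange [240 150  35   9 169] [252.2308 152.4615] ((257.0, 154.0), (8.0, 34.0), 90.0) [ 0.4177 -0.0311  0.075 ] [ 0.4593 -0.0325  0.11  ]
scene orange [287 150   9   4  20] [291.15 150.9 ] ((291.0, 151.5), (3.0, 8.0), 90.0) [0.419  0.1108 0.075 ] [0.4605 0.1034 0.11  ]
scene orange [298 150  22  55 438] [312.895 165.484] ((308.5, 177.0), (54.0, 21.0), 90.0) [0.5027 0.1764 0.075 ] [0.5407 0.1664 0.11  ]
scene orange [267 157   4   2   7] [268.7143 157.5714] ((268.5, 157.5), (1.0, 3.0), 90.0) [0.45   0.0262 0.075 ] [0.4902 0.0224 0.11  ]
scene orange [243 163   3   3   6] [244.1667 163.8333] ((244.25003051757812, 163.74998474121094), (1.4142134189605713, 2.1213202476501465), 45.0) [ 0.4773 -0.0624  0.075 ] [ 0.5164 -0.0625  0.11  ]
scene orange [285 176   4   3   7] [286.4286 176.7143] ((286.5000305175781, 176.50001525878906), (2.2360680103302, 2.236067771911621), 63.43495178222656) [0.5523 0.0779 0.075 ] [0.5882 0.0719 0.11  ]
scene orange [291 176   4   4  10] [293.  177.1] ((292.5, 177.5), (3.0, 3.0), 90.0) [0.5557 0.0998 0.075 ] [0.5915 0.0929 0.11  ]
scene orange [287 179   5
[... 268 characters left out ...]
, (2.1213202476501465, 2.1213202476501465), 45.0) [0.5851 0.1561 0.075 ] [0.6197 0.1469 0.11  ]
scene white [256 177  30  12 164] [270.6463 182.689 ] ((270.67645263671875, 182.7058868408203), (5.578319072723389, 29.589345932006836), 75.96376037597656) [0.5771 0.0222 0.075 ] [0.612  0.0186 0.11  ]
side orange [262 222   5   5  14] [263.7857 224.0714] ((263.7059020996094, 224.17649841308594), (4.365641117095947, 3.395498752593994), 14.03624439239502) [0.5597 0.0799 0.075 ] [0.5443 0.1051 0.11  ]
side white [263 192  15  30 127] [269.8898 207.2598] ((270.25860595703125, 206.6034393310547), (4.270992755889893, 30.639728546142578), 21.801406860351562) [0.5799 0.0083 0.075 ] [0.5637 0.0364 0.11  ]
```

View pics/wrist0.png

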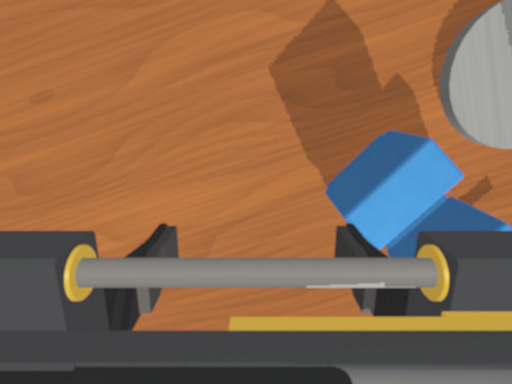

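The wrist view shows the open fingers at rows 230–330 and the blue vise at (400,190). Nothing of the case is visible yet, so I'll swing over it along an arc while turning about 57°.

```bash
R='x'
python3 -m pendant '[[[-0.0583,-0.0123,-0.0056,0,0,4.75,1],[-0.0583,-0.0123,-0.0056,0,0,4.75,1],[-0.0583,-0.0123,-0.0056,0,0,4.75,1],[-0.0583,-0.0123,-0.0056,0,0,4.75,1],[-0.0583,-0.0123,-0.0056,0,0,4.75,1]]]'
python3 -m pendant '[[[-0.0583,-0.0123,-0.0056,0,0,4.75,1],[-0.0583,-0.0123,-0.0056,0,0,4.75,1],[-0.0583,-0.0123,-0.0056,0,0,4.75,1],[-0.0583,-0.0123,-0.0056,0,0,4.75,1],[-0.0583,-0.0123,-0.0056,0,0,4.75,1]]]'
python3 -m pendant '[[[-0.0583,-0.0123,-0.0056,0,0,4.75,1],[-0.0583,-0.0123,-0.0056,0,0,4.75,1],[0,0,0,0,0,0,1],[0,0,0,0,0,0,1],[0,0,0,0,0,0,1]]]'
python3 -c "
from h import *
grab('wrist',1);print(get_obs()['q'])"
```

```text
time: 0.78
position: [0.4217, 0.4066, 0.2614]
tool_rot: [0.356, 0.934, 0.0, 0.0]
ft_force: [0.8, 0.5, 0.6]
grip_width: 0.0872
grip_force: 0.0
time: 1.4
position: [0.5554, 0.1426, 0.2894]
tool_rot: [0.541, 0.841, 0.0, -0.0]
ft_force: [0.4, 0.6, 0.1]
grip_width: 0.0875
grip_force: 0.0
time: 2.02
position: [0.5757, 0.0289, 0.3004]
tool_rot: [0.607, 0.795, -0.0, -0.001]
ft_force: [0.3, -1.3, -0.7]
grip_width: 0.087
grip_force: 0.0
[-0.1437  0.3911  1.474   0.0003  1.2773 -0.4114]
```

View pics/wrist1.png

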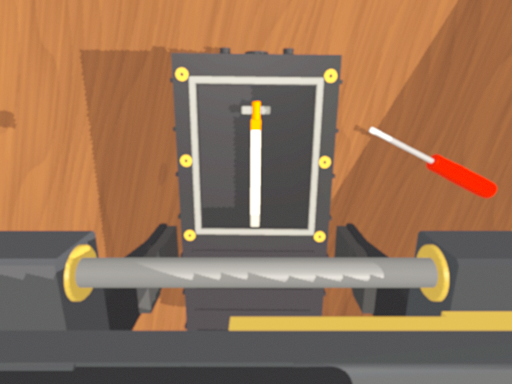

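The wrist view now looks down at the opening. The gasket runs cols 190–325, rows 77–235, and the flap's spine is white at cols 250–262, rows 127–228, with its orange tip at (256,100). I'll step back and down for a second wrist view to triangulate heights.

```bash
python3 -m pendant '[[[-0.04,0,0.02,0,0,0,1],[-0.03,0,0.02,0,0,0,1],[0,0,0,0,0,0,1],[0,0,0,0,0,0,1],[0,0,0,0,0,0,1]]]'
cat > meas.py <<'E'
from h import *
def feats(c):
    img=c["img"]; out={}
    roi=(170,20,345,245)
    w=max(blobs(img,(0,0,185),(180,50,255),(235,20,280,228),60),key=lambda b:b[1][4])[0]
    hsv=cv2.cvtColor(img,cv2.COLOR_RGB2HSV)
    o=max(blobs(img,(8,150,120),(22,255,255),(235,20,280,228),10),key=lambda b:b[1][4])[0]
    a=np.argwhere(o)[:,::-1]; out["otip"]=(a[a[:,1]<=a[:,1].min()+2][:,0].mean(),a[:,1].min()-.5)
    out["ow"]=(a[a[:,1]>=a[:,1].max()-4][:,0].mean(),a[:,1].max()+.5)
    p=np.argwhere(w)[:,::-1].astype(float); rows=np.arange(p[:,1].min()+3,p[:,1].max()-2)
    mid=[p[p[:,1]==r][:,0].mean() for r in rows]; wid=[(p[:,1]==r).sum() for r in rows]
    out["fit"]=np.polyfit(rows,mid,1); out["rows"]=(rows[0],rows[-1]);out["wid"]=np.median(wid)
    # yellow screws
    ys=blobs(img,(20,120,120),(35,255,255),(165,20,350,260),20)
    out["screws"]=sorted([tuple(b[2]) for b in ys if b[1][4]<300],key=lambda t:(round(t[1]/25),t[0]))
    return out
if __name__=="__main__":
    import sys
    A=dict(np.load("wrist1.npz")); B=grab("wrist",2)
    a,b=feats(A),feats(B)
    for f in(a,b): print(f)
    for k in("otip","ow"): print(k,tri(A,a[k],B,b[k]))
    if len(a["screws"])==len(b["screws"]):
        for s,t in zip(a["screws"],b["screws"]): print("screw",tri(A,s,B,t))
    for c,f in((A,a),(B,b)):
        P=[onz(c,(np.polyval(f["fit"],r),r),.077) for r in f["rows"]]
        d=P[0]-P[1]; print("spine",P,"yaw",np.degrees(np.arctan2(-d[0],d[1])))
    S=dict(np.load("scene0.npz")); print(tri(A,a["otip"],S,(293.5,177.5)))
    print(get_obs()["position"],get_obs()["tool_rot"])
E
python3 meas.py
```

```text
time: 2.7
position: [0.5948, -0.0388, 0.2617]
tool_rot: [0.607, 0.795, 0.0, 0.001]
ft_force: [0.7, 0.2, 0.7]
grip_width: 0.087
grip_force: 0.0
{'otip': (np.float64(257.0), np.float64(19.5)), 'ow': (np.float64(257.58940397350995), np.float64(52.5)), 'fit': array([ -0.0054, 255.8651]), 'rows': (np.float64(133.0), np.float64(223.0)), 'wid': np.float64(11.0), 'screws': [(np.float64(181.40625), np.float64(73.75)), (np.float64(330.44375), np.float64(75.40625)), (np.float64(255.85267857142858), np.float64(116.01339285714286)), (np.float64(185.46969696969697), np.float64(160.1969696969697)), (np.float64(324.48062015503876), np.float64(161.95348837209303)), (np.float64(189.32432432432432), np.float64(234.85585585585585)), (np.float64(319.26126126126127), np.float64(236.15315315315314))]}
{'otip': (np.float64(254.73333333333332), np.float64(23.5)), 'ow': (np.float64(248.16666666666666), np.float64(59.5)), 'fit': array([ -0.0054, 254.402 ]), 'rows': (np.float64(63.0), np.float64(171.0)), 'wid': np.float64(12.0), 'screws': [(np.float64(170.91379310344828), np.float64(90.63793103448276)), (np.float64(336.8972972972973), np.float64(92.44324324324324)), (np.float64(176.42384105960264), np.float64(183.9933774834437)), (np.float64(329.72727272727275), np.float64(185.37662337662337))]}
otip (array([ 0.918 , -1.2253,  6.4499]), np.float64(0.02789317225266272))
ow (array([ 0.6266, -0.1104,  1.8447]), np.float64(0.05912330880687816))
spine [array([0.5638, 0.067 , 0.077 ]), array([ 0.5924, -0.0405,  0.077 ])] yaw 14.934759718565953
spine [array([0.5637, 0.0677, 0.077 ]), array([ 0.5913, -0.0367,  0.077 ])] yaw 14.845510797563572
(array([0.535 , 0.1443, 0.0623]), np.float64(0.07971279863218816))
[ 0.5948 -0.039   0.2617] [0.6067 0.7949 0.0004 0.0006]
```

```bash
python3 - <<'E'
from h import *; from meas import feats
A=dict(np.load("wrist1.npz"));B=dict(np.load("wrist2.npz"));a,b=feats(A),feats(B)
sa,sb=a["screws"][-4:],b["screws"]
P=[tri(A,s,B,t) for s,t in zip(sa,sb)]
for p in P: print("screw",p)
print("white/orange edge",tri(A,(np.polyval(a["fit"],129.5),129.5),B,(np.polyval(b["fit"],59.5),59.5)))
# deck-side visible end of white and local colours to refine the edge
for c,rs in((A,range(122,134)),(B,range(52,66))):
    print([(r,c["img"][r,255].tolist()) for r in rs])
m=[(P[0][0]+P[1][0])/2,(P[2][0]+P[3][0])/2]; d=m[0]-m[1]; print("case mid",m,"yaw",np.degrees(np.arctan2(-d[0],d[1])))
T=[onz(A,s,.11) for s in a["screws"][:2]]; print("top pair mid",(T[0]+T[1])/2)
tip=np.argwhere(np.all(cv2.inRange(cv2.cvtColor(A["img"],cv2.COLOR_RGB2HSV),(8,200,150),(22,255,255))[90:135,248:266,None]>0,axis=2)); print("tip row",tip[:,0].min()+90, onz(A,(256,tip[:,0].min()+89.5),.072))
E
```

```text
screw (array([0.498 , 0.0218, 0.1089]), np.float64(0.00024707394755656386))
screw (array([0.6435, 0.0599, 0.1106]), np.float64(4.3465709815169646e-05))
screw (array([ 0.5203, -0.0625,  0.1092]), np.float64(7.604234479775254e-05))
screw (array([ 0.6656, -0.0242,  0.1098]), np.float64(8.574302766968112e-06))
white/orange edge (array([0.5628, 0.0708, 0.0765]), np.float64(9.117665986381079e-05))
[(122, [255, 226, 0]), (123, [255, 225, 0]), (124, [255, 226, 0]), (125, [255, 224, 0]), (126, [255, 225, 0]), (127, [255, 224, 0]), (128, [255, 225, 0]), (129, [255, 245, 152]), (130, [255, 255, 255]), (131, [255, 255, 255]), (132, [255, 255, 255]), (133, [255, 255, 255])]
[(52, [255, 237, 0]), (53, [255, 237, 0]), (54, [255, 238, 0]), (55, [255, 237, 0]), (56, [255, 237, 0]), (57, [255, 236, 0]), (58, [255, 236, 0]), (59, [255, 252, 116]), (60, [255, 255, 243]), (61, [255, 255, 255]), (62, [255, 255, 255]), (63, [255, 255, 255]), (64, [255, 255, 255]), (65, [255, 255, 255])]
case mid [array([0.5707, 0.0408, 0.1098]), array([ 0.5929, -0.0434,  0.1095])] yaw 14.759631772314217
top pair mid [0.5486 0.1261 0.11  ]
tip row 101 [0.5552 0.1022 0.072 ]
```

Heights agree with the text: case top 0.110, spine top 0.0765, case yaw 14.8°. The grip point is at (0.5727, 0.034). I'll go above it with the fingers partly closed.

```bash
python3 -m pendant '[[[0.038,-0.001,0.03,0,0,0.5,0.45],[0.038,-0.001,0.03,0,0,0,0.45],[0,0,0.02,0,0,0,0.45],[0,0,0,0,0,0,0.45],[0,0,0,0,0,0,0.45]]]' 20
python3 -c "
from h import *
c=grab('wrist',3);o=get_obs()
for X in ([.5727,.034,.07],[.5727-.255*.05,.034+.967*.05,.077]): print(Ro.from_quat(o['tool_rot']).inv().apply(np.array(X)-o['position']))
w=blobs(c['img'],(0,0,200),(180,40,255),(215,20,300,380),60)
for m,s,ce in w: print(s,ce)
print(o['tool_rot'])
R=Ro.from_quat(o['tool_rot']).as_matrix(); print(np.degrees(np.arctan2(R[1,0],R[0,0])),R[2])"
```

```text
time: 3.38
position: [0.5741, 0.0326, 0.1819]
tool_rot: [0.611, 0.792, 0.001, 0.001]
ft_force: [0.0, 0.6, 0.4]
grip_width: 0.045
grip_force: 0.0
[ 0.0021 -0.0014  0.1121]
[ 0.0521 -0.0014  0.1051]
[215  69  85  10 850] [257.   73.5]
[235 113  14  10 138] [241.5942 117.5   ]
[262 113   8  10  70] [265.0571 117.5857]
[ 248  147   15  112 1616] [254.7587 201.5978]
[215 271  85  10 582] [254.7354 274.7955]
[215 291  85   7 575] [255.8696 293.8957]
[0.611  0.7916 0.0007 0.0013]
104.6793107393926 [-0.0011  0.0027 -1.    ]
```

View pics/wrist3.png

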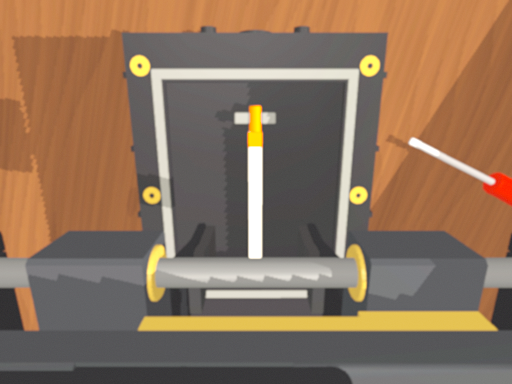

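The spine (cols 248–262) is centred between the fingers at about cols 200 and 310, and both are inside the gasket. Next I'll descend and close.

```bash
python3 -m pendant '[[[0.002,-0.0012,0.03,0,0,0,0.45],[0,0,0.035,0,0,0,0.45],[0,0,0.03,0,0,0,0.45],[0,0,0.018,0,0,0,0.45],[0,0,0.006,0,0,0,0.45]]]' 20
python3 -m pendant '[[[0,0,0,0,0,0,0.45],[0,0,0,0,0,0,0.2],[0,0,0,0,0,0,0.1],[0,0,0,0,0,0,0.05],[0,0,0,0,0,0,0.05]]]' 20
```

```text
time: 4.05
position: [0.5717, 0.034, 0.0614]
tool_rot: [0.611, 0.792, -0.0, -0.0]
ft_force: [-0.7, -0.9, 0.5]
grip_width: 0.0392
grip_force: 0.0
time: 4.68
position: [0.5717, 0.0343, 0.0621]
tool_rot: [0.611, 0.792, 0.0, 0.0]
ft_force: [0.5, 0.7, 0.8]
grip_width: 0.0099
grip_force: 20.0
```

Held at 9.9 mm. Next I'll plan the slanted extraction in the case y-z plane with a small clearance calculation.

```bash
cat > plan.py <<'E'
import numpy as np
def line(a,b,n=1.5):
    a,b=np.array(a,float),np.array(b,float);k=max(2,int(np.linalg.norm(b-a)/n)+1);return a+(b-a)*np.linspace(0,1,k)[:,None]
def outline(p): return np.vstack([line(p[i],p[(i+1)%len(p)]) for i in range(len(p))])
FL=outline([(-130,4.5),(-110,4.5),(-110,7),(110,7),(110,4.5),(130,4.5),(130,-4.5),(110,-4.5),(110,-7),(90,-7),(90,-35),(-90,-35),(-90,-7),(-110,-7),(-110,-4.5),(-130,-4.5)])
FI=outline([(50,51),(70,51),(70,-19),(50,-19)]); BO=outline([(22,51),(98,51),(98,150),(22,150)])
OB=[(-175,-10,106,110),(145,175,106,110),(-124,-116,0,73),(116,124,0,73),(-175,175,0,4)]
def dist(P,r):
    return np.hypot(np.maximum(np.maximum(r[0]-P[:,0],P[:,0]-r[1]),0),np.maximum(np.maximum(r[2]-P[:,1],P[:,1]-r[3]),0)).min()
def clear(y,z,th):
    t=np.radians(th);R=np.array([[np.cos(t),np.sin(t)],[-np.sin(t),np.cos(t)]])
    f=lambda P:P@R+[y,z]
    c=min(min(dist(f(FL),o),dist(f(FI),o)) for o in OB)
    return min(c,dist(f(BO),(-175,175,0,110)))
if __name__=="__main__":
    for th in(0,4,8,10,12): # pivot on tail journal
        t=np.radians(th);print("tilt",th,-120+120*np.cos(t),70+120*np.sin(t),round(clear(-120+120*np.cos(t),70+120*np.sin(t),th),1))
    prev=None
    for y in range(0,191,10):
        best=None
        for z in np.arange(76,240,2.):
            for th in range(0,46,2):
                if prev and (abs(z-prev[0])>20 or abs(th-prev[1])>8): continue
                s=min(clear(y,z,th),12)-(0.03*abs(z-prev[0])+.1*abs(th-prev[1]) if prev else 0)
                if best is None or s>best[0]: best=(s,z,th)
        prev=best[1:]; print(y,prev,round(clear(y,*prev),1))
E
python3 plan.py
```

```text
tilt 0 0.0 70.0 0.0
tilt 4 -0.29231396882109095 78.37077684929504 0.0
tilt 8 -1.167831751011562 86.70077211520785 0.0
tilt 10 -1.8230696385350313 90.83778132003164 0.0
tilt 12 -2.6222879119433173 94.94940289813113 0.0
0 (np.float64(158.0), 0) 13.0
10 (np.float64(158.0), 0) 13.0
20 (np.float64(158.0), 0) 13.0
30 (np.float64(158.0), 0) 13.0
40 (np.float64(158.0), 0) 13.0
50 (np.float64(158.0), 0) 13.0
60 (np.float64(158.0), 0) 13.0
70 (np.float64(158.0), 0) 13.0
80 (np.float64(158.0), 0) 13.0
90 (np.float64(158.0), 0) 13.0
100 (np.float64(158.0), 0) 13.0
110 (np.float64(158.0), 0) 13.0
120 (np.float64(158.0), 0) 13.0
130 (np.float64(158.0), 0) 13.0
140 (np.float64(158.0), 0) 13.0
150 (np.float64(158.0), 0) 13.0
160 (np.float64(158.0), 0) 13.0
170 (np.float64(158.0), 0) 13.0
180 (np.float64(158.0), 0) 13.0
190 (np.float64(158.0), 0) 13.0
```

```bash
cat > dp.py <<'E'
from plan import clear
import heapq,itertools,functools
c=functools.lru_cache(None)(lambda s:clear(*s))
start=(0,91,8); Y,Z,T=6,4,2
D={start:0};par={};h=[(0,start)];done=set()
while h:
    d,s=heapq.heappop(h)
    if s in done: continue
    done.add(s)
    if c(s)>12 and s[1]>=160 and s[0]>100: break
    for m in itertools.product((0,Y),(-Z,0,Z),(-T,0,T)):
        n=(s[0]+m[0],s[1]+m[1],s[2]+m[2])
        if n==s or n[2]<0 or n[2]>44 or n[0]>210: continue
        k=c(n)
        if k<1: continue
        w=d+(abs(m[0])/Y+abs(m[1])/Z+abs(m[2])/T)**.5*(1+(12/min(k,12))**2)
        if w<D.get(n,1e9): D[n]=w;par[n]=s;heapq.heappush(h,(w,n))
P=[s]
while P[-1] in par: P.append(par[P[-1]])
for p in P[::-1]: print(p,round(c(p),1))
E
timeout 500 python3 dp.py
```

```text
(0, 91, 8) 0.0
(6, 95, 6) 3.9
(12, 99, 8) 3.0
(18, 99, 10) 4.8
(24, 99, 12) 6.9
(30, 99, 14) 9.5
(36, 99, 16) 12.1
(36, 99, 18) 13.9
(36, 99, 20) 14.8
(36, 103, 22) 12.6
(36, 107, 24) 10.8
(42, 111, 26) 11.3
(48, 115, 28) 12.3
(54, 119, 30) 13.7
(60, 123, 32) 15.7
(60, 127, 32) 12.3
(66, 131, 34) 14.8
(72, 135, 36) 17.7
(72, 139, 36) 14.5
(78, 143, 36) 14.8
(84, 147, 36) 15.1
(90, 151, 36) 15.4
(90, 155, 36) 12.1
(96, 159, 36) 14.2
(102, 163, 36) 15.2
```

```bash
cat > rows.py <<'E'
import numpy as np
from plan import clear
W=[(0,70,0),(-.1,74.2,2),(-.3,78.4,4),(-.7,82.6,6),(1,86,6),(2,90,6),(4,93,6),(6,95,6),(12,98,8),(18,99,10),(24,99,12),(30,99,14),(36,99,16.5),(36,100,19.5),(36,103,22),(38,107,24),(42,111,26),(48,115,28),(54,119,30),(60,125,32),(66,131,34),(72,137,36),(80,144,36),(90,153,36),(100,162,36),(112,175,36),(125,190,36),(130,205,36),(130,220,32),(130,236,28),(130,250,24),(130,262,20),(130,274,16),(130,284,12),(130,294,8),(130,300,4),(130,304,0)]
R=lambda t:np.array([[np.cos(t),-np.sin(t)],[np.sin(t),np.cos(t)]])
g=np.array([61,-8.]);p=np.array(W[0][:2])+g;t=0.
for i,w in enumerate(W[1:]):
    tt=np.radians(w[2]);tgt=np.array(w[:2])+R(tt)@g
    d=np.round(R(t).T@(tgt-p)*2)/2; p=p+R(t)@d; dt=w[2]-np.degrees(t); t=tt
    o=p-R(t)@g; ymid=(np.array(W[i][:2])+w[:2])/2
    print(i+1,f"[{d[0]/1000},0,{-d[1]/1000},0,{dt:.3g},0]",w,round(clear(*o,w[2]),1),round(clear(*ymid,(W[i][2]+w[2])/2),1))
    if (i+1)%5==0: print()
E
python3 rows.py
```

```text
1 [0.0,0,-0.0065,0,2,0] (-0.1, 74.2, 2) 0.0 0.0
2 [0.0005,0,-0.006,0,2,0] (-0.3, 78.4, 4) 0.0 0.0
3 [-0.0,0,-0.0065,0,2,0] (-0.7, 82.6, 6) 0.0 0.0
4 [0.002,0,-0.003,0,-8.88e-16,0] (1, 86, 6) 0.0 0.0
5 [0.0015,0,-0.004,0,-8.88e-16,0] (2, 90, 6) 0.0 0.0

6 [0.002,0,-0.003,0,-8.88e-16,0] (4, 93, 6) 2.2 0.7
7 [0.0025,0,-0.0015,0,-8.88e-16,0] (6, 95, 6) 3.8 2.9
8 [0.0065,0,-0.0045,0,2,0] (12, 98, 8) 2.3 3.2
9 [0.0065,0,-0.0025,0,2,0] (18, 99, 10) 4.7 3.4
10 [0.006,0,-0.001,0,2,0] (24, 99, 12) 7.0 5.8

11 [0.006,0,-0.001,0,2,0] (30, 99, 14) 9.4 8.1
12 [0.006,0,-0.001,0,2.5,0] (36, 99, 16.5) 12.5 11.1
13 [0.001,0,-0.0045,0,3,0] (36, 100, 19.5) 13.8 13.4
14 [0.001,0,-0.0055,0,2.5,0] (36, 103, 22) 12.7 13.5
15 [0.0035,0,-0.005,0,2,0] (38, 107, 24) 10.8 11.5

16 [0.0055,0,-0.004,0,2,0] (42, 111, 26) 11.2 10.1
17 [0.0075,0,-0.003,0,2,0] (48, 115, 28) 12.4 11.7
18 [0.0075,0,-0.003,0,2,0] (54, 119, 30) 13.7 13.0
19 [0.0085,0,-0.0045,0,2,0] (60, 125, 32) 13.8 13.8
20 [0.0085,0,-0.004,0,2,0] (66, 131, 34) 14.6 14.3

21 [0.0085,0,-0.0035,0,2,0] (72, 137, 36) 16.2 15.4
22 [0.0105,0,-0.001,0,0,0] (80, 144, 36) 15.2 15.6
23 [0.0135,0,-0.0015,0,0,0] (90, 153, 36) 13.7 14.5
24 [0.0135,0,-0.0015,0,0,0] (100, 162, 36) 14.7 14.1
25 [0.017,0,-0.0035,0,0,0] (112, 175, 36) 14.4 13.1

26 [0.0195,0,-0.0045,0,0,0] (125, 190, 36) 28.1 20.7
27 [0.013,0,-0.009,0,0,0] (130, 205, 36) 39.2 33.1
28 [0.008,0,-0.008,0,-4,0] (130, 220, 32) 49.3 43.4
29 [0.008,0,-0.0095,0,-4,0] (130, 236, 28) 67.2 57.4
30 [0.0055,0,-0.008,0,-4,0] (130, 250, 24) 86.1 76.2

31 [0.0045,0,-0.0065,0,-4,0] (130, 262, 20) 105.1 95.5
32 [0.003,0,-0.007,0,-4,0] (130, 274, 16) 122.7 114.9
33 [0.0025,0,-0.0055,0,-4,0] (130, 284, 12) 134.9 128.7
34 [0.001,0,-0.0055,0,-4,0] (130, 294, 8) 147.6 141.1
35 [0.0,0,-0.002,0,-4,0] (130, 300, 4) 155.8 152.5

36 [-0.0,0,0.0005,0,-4,0] (130, 304, 0) 158.9 157.4
```

```bash
python3 -m pendant '[[[0,0,0,0,0,0,0.05],[0,0,0,0,0,0,0.05],[0,0,-0.0065,0,2,0,0.05],[0.0005,0,-0.006,0,2,0,0.05],[0,0,-0.0065,0,2,0,0.05]]]' 55
python3 -c "
from h import *
o=get_obs();R=Ro.from_quat(o['tool_rot']).as_matrix();print(np.degrees(np.arcsin(R[2,0])),np.degrees(np.arctan2(R[1,0],R[0,0])),R[2],o['moment'],o['q'])"
```

```text
time: 5.3
position: [0.5711, 0.0342, 0.0806]
tool_rot: [0.61, 0.791, 0.032, -0.042]
ft_force: [-0.2, -0.7, -0.3]
grip_width: 0.009
grip_force: 55.0
6.077321698656616 104.70731176532568 [ 0.1059 -0.0008 -0.9944] [-0.2216 -0.0174  0.0605] [-0.1857  0.6827  1.67    0.1285  0.8393 -0.5307]
```

```bash
python3 -m pendant '[[[0.002,0,-0.003,0,0,0,0.05],[0.0015,0,-0.004,0,0,0,0.05],[0.002,0,-0.003,0,0,0,0.05],[0.0025,0,-0.0015,0,0,0,0.05],[0,0,0,0,0,0,0.05]]]' 55
python3 -c "
from h import *
c=grab('wrist',4);o=get_obs();R=Ro.from_quat(o['tool_rot']).as_matrix();print(np.degrees(np.arcsin(R[2,0])),np.degrees(np.arctan2(R[1,0],R[0,0])),R[2],o['moment'],o['ft_force'])
grab('side',4)
a=cv2.imread('pics/wrist4.png');b=cv2.resize(cv2.imread('pics/side4.png')[140:268,190:318],(288,288),interpolation=cv2.INTER_CUBIC)
a=np.hstack([a,np.zeros((384,288,3),np.uint8)]);a[:288,512:]=b;cv2.imwrite('pics/c4.png',a)"
```

```text
time: 5.92
position: [0.5696, 0.0411, 0.0931]
tool_rot: [0.61, 0.791, 0.032, -0.041]
ft_force: [0.1, -0.4, -2.5]
grip_width: 0.0095
grip_force: 55.0
5.999732219871851 104.71562922593482 [ 0.1045 -0.0002 -0.9945] [-0.075   0.0686 -0.0374] [-0.2059  0.0998 -0.5373]
```

View pics/c4.png

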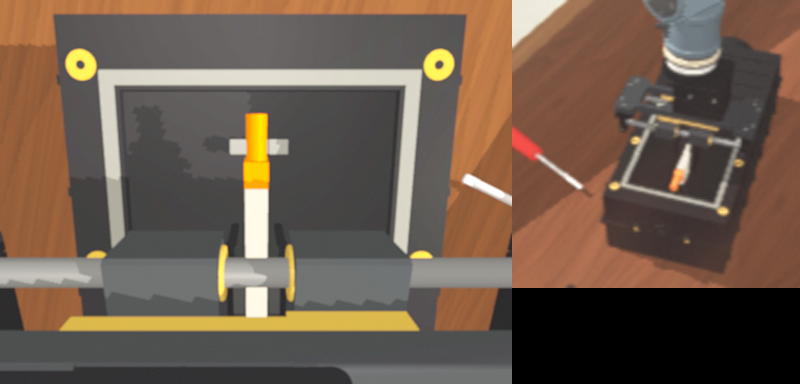

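The flap's drive end stands clear: tip at (257,113), orange/white edge at (257,188), held centrally. I'll check the pitch in the grip by projecting the expected tip, then carry on.

```bash
cat > pitch.py <<'E'
from h import *
c=dict(np.load("wrist4.npz"));T=np.linalg.inv(c["T_tool_cam"]);K=c["intrinsics"]
for dth in(-4,-2,0,2,4):
    t=np.radians(dth);s=[]
    for y,h in((130,4.5),(97.5,7)):
        fy,fz=y*np.cos(t)-h*np.sin(t)-60*np.cos(t)+60,(y-60)*np.sin(t)+h*np.cos(t)
        p=K@(T@[(fy-61)/1e3,0,(-8-fz)/1e3,1])[:3]; s.append((p/p[2])[1])
    print(dth,np.round(s,1))
E
python3 pitch.py
python3 -m pendant '[[[0.0065,0,-0.0045,0,2,0,0.05],[0.0065,0,-0.0025,0,2,0,0.05],[0.006,0,-0.001,0,2,0,0.05],[0.006,0,-0.001,0,2,0,0.05],[0.006,0,-0.001,0,2.5,0,0.05]]]' 55
```

```text
-4 [112.7 187.2]
-2 [112.9 188.3]
0 [113.4 189.5]
2 [114.1 190.9]
4 [115.  192.4]
time: 6.65
position: [0.5622, 0.0692, 0.1083]
tool_rot: [0.604, 0.783, 0.088, -0.115]
ft_force: [-0.4, -0.0, -1.2]
grip_width: 0.0093
grip_force: 55.0
```

```bash
python3 -m pendant '[[[0.001,0,-0.0045,0,3,0,0.05],[0.001,0,-0.0055,0,2.5,0,0.05],[0.0035,0,-0.005,0,2,0,0.05],[0.0055,0,-0.004,0,2,0,0.05],[0.0075,0,-0.003,0,2,0,0.05]]]' 55
python3 -m pendant '[[[0.0075,0,-0.003,0,2,0,0.05],[0.0085,0,-0.0045,0,2,0,0.05],[0.0085,0,-0.004,0,2,0,0.05],[0.0085,0,-0.0035,0,2,0,0.05],[0,0,0,0,0,0,0.05]]]' 55
python3 -c "
from h import *
o=get_obs();R=Ro.from_quat(o['tool_rot']).as_matrix();print(np.degrees(np.arcsin(R[2,0])),np.degrees(np.arctan2(R[1,0],R[0,0])),R[2],o['moment'],o['q'])
u=np.array([-.255,.967]);d=o['position'][:2]-[.5707,.0408];print('case y,x,z',67.5+1e3*d@u,1e3*d@[.967,.255],1e3*o['position'][2])
t=np.radians(36);print('planned',72+61*np.cos(t)+8*np.sin(t),137+61*np.sin(t)-8*np.cos(t))
grab('wrist',5);grab('side',5)
a=cv2.imread('pics/wrist5.png');b=cv2.resize(cv2.imread('pics/side5.png')[140:268,190:318],(288,288),interpolation=cv2.INTER_CUBIC)
a=np.hstack([a,np.zeros((384,288,3),np.uint8)]);a[:288,512:]=b;cv2.imwrite('pics/c5.png',a)"
```

```text
time: 7.28
position: [0.56, 0.0778, 0.1366]
tool_rot: [0.593, 0.768, 0.148, -0.192]
ft_force: [0.3, 0.1, -0.9]
grip_width: 0.0094
grip_force: 55.0
time: 7.9
position: [0.5551, 0.0972, 0.1663]
tool_rot: [0.581, 0.753, 0.189, -0.245]
ft_force: [0.6, -0.7, -0.8]
grip_width: 0.0095
grip_force: 55.0
36.008168509387865 104.70070199106536 [ 0.5879  0.0005 -0.8089] [-0.4686 -0.0839  0.0782] [-0.302   0.6581  1.5921  0.544   1.3013 -0.8172]
case y,x,z 126.00470483313943 -0.7062683646276179 166.32928358091365
planned 126.05231867521158 166.38276443484128
```

View pics/c5.png

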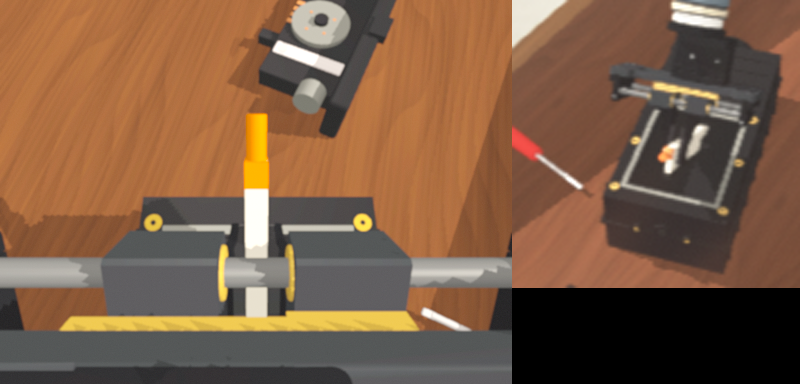

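The flap sits unchanged in the grip (tip at row 113, edge at row 188). It is at 36°, on the planned path and with no contact force, so I'll draw it out.

```bash
python3 -m pendant '[[[0.0105,0,-0.001,0,0,0,0.05],[0.0135,0,-0.0015,0,0,0,0.05],[0.0135,0,-0.0015,0,0,0,0.05],[0.017,0,-0.0035,0,0,0,0.05],[0.0195,0,-0.0045,0,0,0,0.05]]]' 55
python3 -m pendant '[[[0.013,0,-0.009,0,0,0,0.05],[0.008,0,-0.008,0,-4,0,0.05],[0.008,0,-0.0095,0,-4,0,0.05],[0.0055,0,-0.008,0,-4,0,0.05],[0.0045,0,-0.0065,0,-4,0,0.05]]]' 55
python3 -m pendant '[[[0.003,0,-0.007,0,-4,0,0.05],[0.0025,0,-0.0055,0,-4,0,0.05],[0.001,0,-0.0055,0,-4,0,0.05],[0,0,-0.002,0,-4,0,0.05],[0,0,0.0005,0,-4,0,0.05]]]' 55
python3 -m pendant '[[[0,0,0,0,0,0,0.05],[0,0,0,0,0,0,0.05],[0,0,0,0,0,0,0.05],[0,0,0,0,0,0,0.05],[0,0,0,0,0,0,0.05]]]' 55
python3 -c "
from h import *
o=get_obs();R=Ro.from_quat(o['tool_rot']).as_matrix();print(np.degrees(np.arcsin(R[2,0])),R[2],o['position'],o['joint_velocities'])
grab('wrist',6);grab('side',6);grab('scene',6)
f=lambda n,r:cv2.resize(cv2.imread(f'pics/{n}6.png')[r[1]:r[3],r[0]:r[2]],(400,400),interpolation=cv2.INTER_CUBIC)
cv2.imwrite('pics/c6.png',np.hstack([f('side',(170,110,300,240)),f('scene',(215,80,345,210))]))"
```

```text
time: 8.62
position: [0.5411, 0.1494, 0.2203]
tool_rot: [0.581, 0.753, 0.189, -0.245]
ft_force: [-0.5, 0.4, -1.0]
grip_width: 0.0092
grip_force: 55.0
time: 9.25
position: [0.5387, 0.1595, 0.2765]
tool_rot: [0.602, 0.78, 0.106, -0.136]
ft_force: [-0.8, 0.3, -1.7]
grip_width: 0.0094
grip_force: 55.0
time: 9.88
position: [0.5383, 0.1604, 0.2969]
tool_rot: [0.611, 0.791, -0.0, 0.001]
ft_force: [-0.2, 0.3, -1.8]
grip_width: 0.0097
grip_force: 55.0
time: 10.5
position: [0.5385, 0.1599, 0.2956]
tool_rot: [0.611, 0.792, -0.0, -0.0]
ft_force: [-0.0, 1.1, -0.3]
grip_width: 0.0093
grip_force: 55.0
0.011938959795041362 [ 0.0002 -0.0002 -1.    ] [0.5385 0.1599 0.2956] [ 0.0038 -0.0017  0.0027 -0.0025 -0.0009 -0.0008]
```

View pics/c6.png

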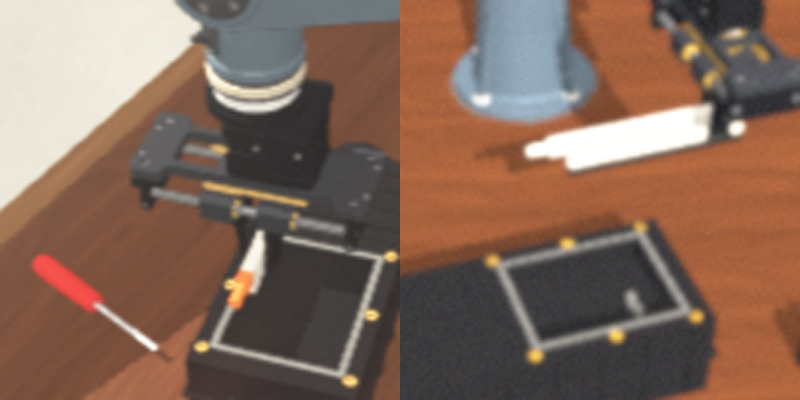

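View pics/wrist6.png

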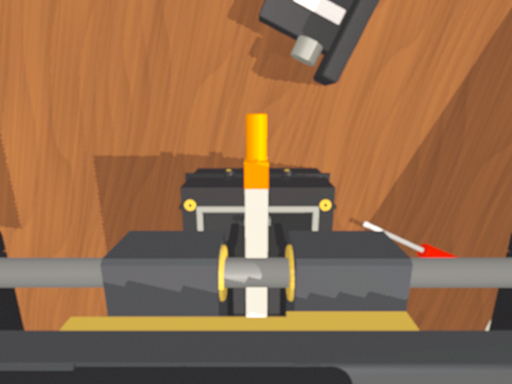

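The flap is out and clear of the case. In the crop the tail tip is at about (530,150) and the blade is whole. I'll check level numerically against the scene camera.

```bash
python3 - <<'E'
from h import *
c=dict(np.load("scene6.npz"));p=np.array([.5385,.1599,.3036]);u=np.array([-.255,.967,0])
m=blobs(c["img"],(0,0,190),(180,60,255),(240,100,335,145),20)
for _,s,ce in m: print(s,ce)
m=max(m,key=lambda b:b[1][4])[0];a=np.argwhere(m)[:,::-1];l=a[a[:,0]<=a[:,0].min()+2];print("tail px",l.mean(0))
top=[(x,a[a[:,0]==x][:,1].min()) for x in range(a[:,0].min()+6,a[:,0].max()-4)];print("top slope",np.polyfit(*np.array(top).T,1)[0])
for th in(-4,-2,0,2,4):
    t=np.radians(th); e=u*np.cos(t)+np.array([0,0,np.sin(t)]);n=np.array([0,0,1])
    f=lambda y,h:proj(c,p+(y-61)/1e3*e+h/1e3*n)
    q,r=f(-110,7),f(40,7); print(th,f(-128,0),"slope",(r-q)[1]/(r-q)[0])
E
```

```text
[240 108  32  10 181] [255.4033 112.7403]
[256 114  60  21 665] [287.9654 124.4466]
tail px [257.0769 128.3077]
top slope -0.20540816326530606
-4 [256.6291 124.9938] slope -0.1402812223740028
-2 [256.538  126.9408] slope -0.17223263108614187
0 [256.5249 128.8561] slope -0.20383049827937869
2 [256.5887 130.7378] slope -0.2351565483897193
4 [256.7281 132.5837] slope -0.26628978801509506
```

The flap is level to about 0.5°, its foot is about 158 mm above the case top, and the arm is still. I'm handing in.

```bash
python3 -c "
from rig import hand_in; print(hand_in())"
```

```text
the job is handed in; nothing more can be done
None
```

The job is handed in: the flap came out drive end first on a slant with no sign of contact force, and is held level to about 0.5° in the gripper, its lowest edge about 16 cm above the case top.

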